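# Seal the filter carriage under the spring plunger

## Robot

A 7-joint arm with a two-finger parallel gripper is mounted at the origin on the work surface. World frame = base frame: x ahead of the robot, y to its left, z up, the work surface at z = 0. Lengths are in m, angles in rad, forces in N, time in s.
With the tool pointing down it reaches from about 0.35 to 0.9 m from the base axis. Payload 7.2 kg.
Tool frame: the origin (TCP) lies midway between the tips of the shut fingers; the grasp point (between the pads) lies 19 mm behind it (r.tcp_to_grasp is the distance from the TCP to the grasp point, in m); z points along the fingers, y is the line along which they close (so a half turn about z gives the same grasp; the last joint's range is limited). The gripper opens to 85 mm and grips with 20 to 120 N. Pads are 22 mm wide; open, the fingers measure 114 mm over their backs; the gripper's body (76 mm by 85 mm) begins 54 mm behind the grasp point. The pads swing forward as they close: fully open they stand 13 mm farther back than shut.
Start: joints at [-1.245, 0.411, -0.013, 1.596, 0.006, 1.134, -0.082], TCP at [0.24, 0.577, 0.2] pointing down, gripper open.
Joint ranges: [-2.95, 2.95], [-0.29, 1.99], [-1.47, 1.44], [0.14, 2.54], [-1.03, 4.17], [0.13, 1.85], [-2.86, 2.86]. Speed limits (rad/s): [2.39, 2.39, 3.01, 3.01, 3.14, 3.14, 3.14].

## Interface

Orientations are given as a unit quaternion [x, y, z, w].
In Python, from bench import r, cams gives the robot as it stands. The module is installed in compiled form; this text tells all that it offers.
- The arm moves only by the shell command python3 -m handwheel 'ROWS' [FORCE]. ROWS is JSON, a list of rows, each an object of numbers: "x", "y", "z": the shift along the world's x, y, z in mm; "rx", "ry", "rz": the turn, a rotation vector about the world's x, y, z in rad; "jaw": the closure, from -1 (fully open) to 1 (shut), so that 0 is half open. In form: [{"x": .., "y": .., "z": .., "rx": .., "ry": .., "rz": .., "jaw": ..}, ...]. A call has 1 to 5 rows; each row is the pose to reach, as a shift and turn from the pose commanded when the call began; what a row does not reach only later rows make up. A row lasts 1/10 s, in which the tool goes at most 50 mm and 8.59 degrees, less where a joint would pass 70% of its speed; a pose out of reach is approached as far as the arm can. A call with a gripper value outside its range is refused whole. The fingers move at their own pace and stop on an object; FORCE is the grip in N (left out, the last holds). Time passes only in rows, so rows that repeat a pose let the fingers close. It gives the time, the measured TCP pose, the force, the opening and the grip force at its end, in the units of the state.
- r.observe(): the state, without advancing time (a new reading comes with each control period).
- cams.camera(name): name is "scene" or "top"; returns a dict with "img" (480x640x3 uint8, red, green, blue), "fx", "fy", "cx", "cy" (pixels), "k1" (the pictures are not rectified: a ray, as slopes to the right and down, at radius r is drawn at 1 + k1 r^2 times it, then the intrinsics apply), "eye" and "orientation" of the camera in the world. Camera axes: x right, y down, z forward; pixel columns grow to the right and rows downward; lengths in m; the calibration is good to about 2 mm. A picture is of the moment at which its call begins. There is no depth.
- r.finish_job(): hands the job in; it is judged then, once.
Trained networks look in a picture, given as the dict that the camera call returned (one of the last four; its "shot" number tells which), for a name from the list of things; names that differ only in an ending like _2 or _b are one class to them, and where a whole thing is asked for, a point or a joint stands for the part that bears it (a point fixed in the world has none). Each returns a list of dicts, best first, with "score" (0 to 1); they miss things now and then, are a little off and sometimes report something else, mostly with a low value. They report only what shows in the picture. A call takes as long as a camera call.
- cams.find_in(picture, thing): "box" ([left, top, right, bottom] in pixels, round what is visible of it).
- cams.cut_out(picture, thing): "mask" (480x640 bool, what is visible of it) and "box" ([left, top, right, bottom] in pixels, round what is visible of it).
The state is a dict: "time": time; "joint_positions": joint angles; "dq": joint speeds; "joint_efforts": joint torques, N m; "tcp_pos": TCP position; "orientation": TCP orientation; "ft_force": force on the tool from outside, world axes, zero at the start; "torque": the same for the moment, N m; "gripper_width": finger opening in m; "finger_force": force on a finger pad.
Only numpy, scipy, OpenCV 4.12 (cv2) and the standard library are available. Lean on these libraries where they do the work, as an engineer would, in place of code of your own. Each camera call takes 0.05 s, during which the arm holds its last target. There are 200 camera calls.

## Task

Push the filter carriage along the bench, between the guide rails of the sealing press, until it is fully home against the end stop. Then press the press's black spring-loaded knob straight down 18 mm (give or take 3 mm), so that the rubber pad seals the filter cup, and keep it there: finish while still holding the knob down, because it springs back up when let go. Do not lift the carriage off the bench, and leave everything else on the bench where it is.

Things in the scene. Friction and masses are not known exactly. Their poses are not given: they have to be found in the camera images.
- carriage: loose aluminium slab 140 mm long (x) by 84 wide (y) by 24 thick, 0.3 to 0.65 kg, too wide to grip. Origin: centre of underside; x points forward, to the press. A blue wall across its rear end makes a flat rear face (x = -70 mm), 84 wide, 48 high: push here. A clear filter cup with white lid, 60 mm across, stands on its front half. Starts outside the rails, roughly in line with them
- cup (a point): centre of the white lid of the filter cup: 30 mm ahead (+x) of the carriage's origin, 52 mm above the bench
- dock: sealing press fixed to the bench; origin on the bench under the plunger axis; x = direction the carriage is pushed in, z up. Steel guide rails 16 mm high run from x = -50 to +40 mm, inner faces at y = +-45 mm (3 mm play each side); from x = -50 back to -111 they flare out to y = +-69. A column (x 75 to 115) carries an arm 44 mm wide, 115 to 145 mm above the bench, reaching back to x = -22
- press_axis (a point): point on the bench under the plunger axis (the dock's origin); 40 mm beyond it in the dock's x is the face of the end stop. With the carriage's front against the stop, the cup is exactly above this point and the carriage's rear face is at dock x = -100 mm
- knob_top (a point): centre of the flat top of the black knob, moving with it: 205 mm above the bench at rest, 187 mm when pressed 18 mm. The knob is 44 mm across, its top rounded at the edge; nothing stands above it
- knob: the round black knob on the plunger (44 mm across, 28 mm tall, top 205 mm above the bench at rest); origin at bench height on the plunger's axis, sinking with the knob. It swivels freely on the plunger; turning it does nothing
- plunger (a joint): how far the knob is pressed down, m: 0 at rest (up), 0.026 at the lower stop. Spring return: about 3 N to start it, 150 N/m, plus 400 N/m once the pad has met the cup at 0.010; about 9 N at 0.018
- pad: black rubber sealing pad, 36 mm across, at the plunger's lower end, sprung on the plunger; its face is 62 mm above the bench at rest, 10 mm above the cup's lid when the carriage is home. Origin at bench height on the axis when at rest
- amber_jar: low amber glass jar with a white cap, 48 mm across, 65 mm tall; stays where it is
- spare_filter: white spare filter puck, 48 mm across, 18 mm tall; stays where it is
- spare_ring: flat brass ring, 52 mm across, 10 mm tall; stays where it is
- cup_clear: clear plastic beaker, 72 mm across, 80 mm tall; stays where it is
- wash_bottle: white plastic bottle with red cap, 66 mm across, 160 mm tall; stays where it is
- driver: screwdriver with a blue handle, lying on the bench; stays where it is
- mug: white mug, 80 mm across, 90 mm tall; stays where it is

How it is judged:
By the outcome, as a careful person would: the job done as asked, in the order asked, and still so for the second after the job is handed in, while the arm keeps its last pose, push and grip.
It also fails if it takes over 53 s, if anything falls off the work surface, if the arm or the gripper's body presses on something with over 40 N, if the wrist force passes 120 N, or if a joint passes its speed limit or range.

## Working session

There is one attempt and no reset: what is moved stays moved. The work goes in short steps, Python scripts to look and compute and a shell command to move; the robot and the scene stay as the last step left them, time stands still between calls to the robot, and variables do not carry over. Pictures are saved under pics/ and viewed, at most 10 in all, crops included, and the job is handed in when it is done.

```bash
mkdir -p pics; cat > h.py <<'E'
import numpy as np, cv2
from scipy.spatial.transform import Rotation as R
from bench import r, cams
def ray(c,uv):
    K=np.array([[c['fx'],0,c['cx']],[0,c['fy'],c['cy']],[0,0,1.]])
    p=cv2.undistortPoints(np.array([[uv]],float),K,np.array([c['k1'],0,0,0,0.]))[0,0]
    return np.array(c['eye']),R.from_quat(c['orientation']).apply([p[0],p[1],1])
def at(c,uv,z):
    e,d=ray(c,uv); return (e+d*(z-e[2])/d[2])[:2]
def save(c,n): cv2.imwrite('pics/'+n,cv2.cvtColor(c['img'],cv2.COLOR_RGB2BGR))
E
python3 - <<'E'
from h import *
for n in ('scene','top'):
    c=cams.camera(n); save(c,n+'0.png'); print(n,c['eye'],c['orientation'],c['fx'],c['k1'])
    for t in ('carriage','cup','dock','knob'):
        for f in cams.find_in(c,t)[:2]: print(t,np.round(f['box'],1),round(f['score'],2))
print(r.observe())
E
```

```text
scene [1.48853451 0.1860702  0.97080674] [ 0.61146328  0.67948902 -0.30490157 -0.26728704] 462.2076595368195 -0.11548083389634291
carriage [265.8 238.1 321.1 267.7] 0.79
carriage [195.4 290.3 222.4 329.2] 0.48
cup [267.3 238.5 319.6 272.5] 0.6
cup [347.2 219.9 364.1 232.8] 0.24
dock [340.4 199.3 429.  279.9] 0.86
dock [374.4 197.4 385.5 218.6] 0.25
knob [375.4 200.8 391.9 211.6] 0.5
top [0.49199177 0.06018087 1.49852646] [-0.69843453  0.71528863 -0.01434685  0.01858905] 500.5294138347503 0.03858073935545057
carriage [326.8 228.2 381.9 264.8] 0.74
carriage [475.9 201.8 515.7 226. ] 0.5
dock [215.6 229.4 313.1 287.7] 0.76
knob [255.8 254.1 274.2 267. ] 0.55
{'time': 0.5, 'joint_positions': array([-1.24519222,  0.41111576, -0.01273784,  1.59622776,  0.00560122,
        1.13426447, -0.08218588]), 'dq': array([ 0.00086817,  0.00018724,  0.0008615 , -0.00108502, -0.00027978,
        0.00059555, -0.0014113 ]), 'joint_efforts': array([-7.35102622e-04, -5.99916029e+01,  6.80554602e-01, -2.99505347e+01,
        1.39400898e-02,  2.92530320e-03, -3.57376268e-05]), 'tcp_pos': array([0.23980444, 0.57716353, 0.19957607]), 'orientation': array([ 1.95603362e-01,  9.80683091e-01,  1.09674059e-05, -5.94973917e-06]), 'ft_force': array([ 0.99899558, -0.79038696,  0.57833984]), 'torque': array([-0.00517315, -0.02532976, -0.07708576]), 'finger_force': 0.0, 'gripper_width': 0.08550445704369965}
```

```bash
python3 - <<'E'
import cv2
a=cv2.imread('pics/top0.png'); cv2.imwrite('pics/topc.png',cv2.resize(a[190:310,200:400],None,fx=4,fy=4,interpolation=cv2.INTER_CUBIC))
E
```

```text
(no output)
```

View pics/topc.png

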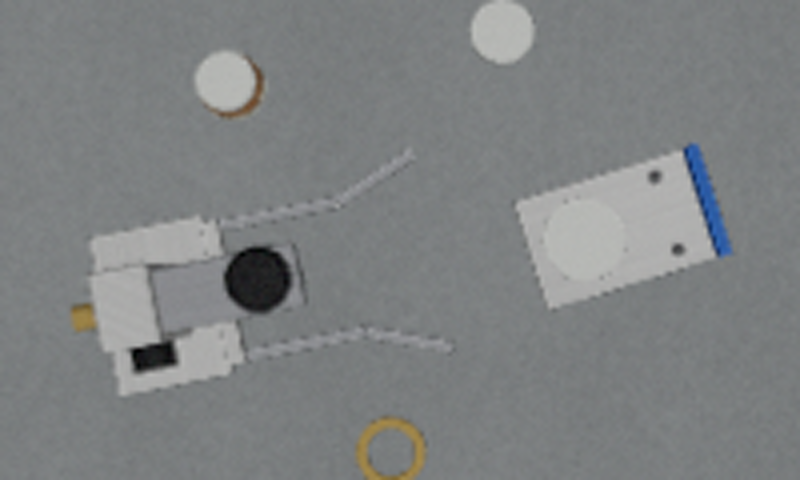

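View pics/scene0.png

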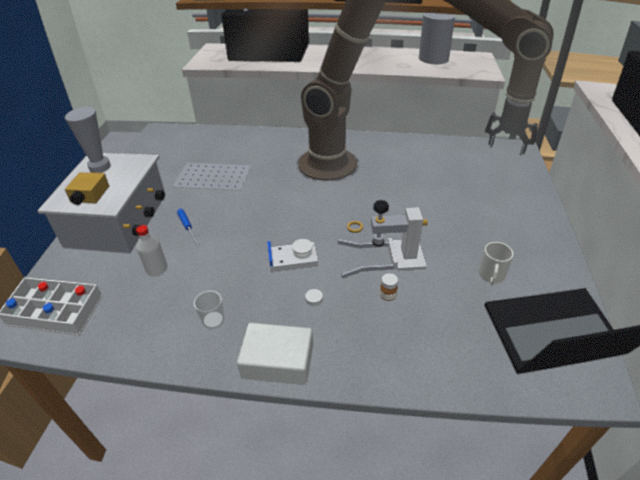

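View pics/top0.png

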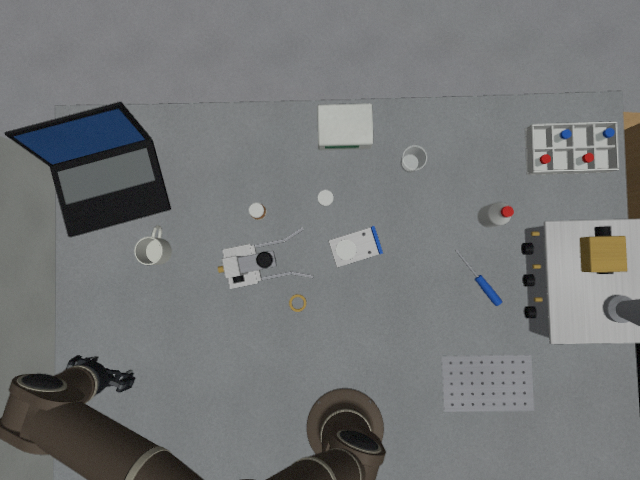

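The pictures show the press at the left of the top view (knob at ~(264,260)) with its mouth facing right. The carriage is at ~(355,246), its blue wall on the far right, turned slightly relative to the press.

```bash
python3 - <<'E'
from h import *
c=cams.camera('top'); s=cams.camera('scene')
P=lambda u,v,z: at(c,((u+.5)/4-.5+200,(v+.5)/4-.5+190),z)
for n,a in dict(fl=(516,202,.024),fr=(551,308,.024),b1=(697,144,.048),b2=(731,252,.048),b3=(686,147,.048),b4=(718,257,.048),lid=(584,240,.052),knob=(258,280,.205),railA=(338,203,.016),railB=(364,331,.016),rA0=(220,224,.016),rB0=(248,353,.016),fA=(412,153,.016),fB=(452,346,.016)).items(): print(n,np.round(P(*a),4))
f=P(516,202,.024)/2+P(551,308,.024)/2; b=P(697,144,.048)/2+P(731,252,.048)/2
d=f-b; print('carriage len',np.hypot(*d),'yaw',np.arctan2(d[1],d[0]),'c',(f+b)/2)
for a,b_ in (((338,203),(220,224)),((364,331),(248,353)),):
    d=P(*b_,.016)-P(*a,.016); print('rail yaw',np.arctan2(d[1],d[0]))
m=cams.cut_out(c,'knob'); 
if m: M=m[0]['mask']; v,u=np.nonzero(M); print('knob mask',at(c,(u.mean(),v.mean()),.2),len(u))
m=cams.cut_out(s,'knob')
if m: M=m[0]['mask']; v,u=np.nonzero(M); print('knob scene',at(s,(u.mean(),v.mean()),.191),len(u),u.mean(),v.mean())
E
```

```text
fl [0.5485 0.0322]
fr [0.47   0.0084]
b1 [ 0.5866 -0.0995]
b2 [ 0.5077 -0.1218]
b3 [ 0.5846 -0.0915]
b4 [ 0.5043 -0.1123]
lid [ 0.5188 -0.0156]
knob [0.4952 0.2034]
railA [0.5513 0.164 ]
railB [0.4562 0.1467]
rA0 [0.5378 0.2517]
rB0 [0.442  0.2327]
fA [0.5871 0.1083]
fB [0.4436 0.0819]
carriage len 0.13636707251561556 yaw 1.8522644403204895 c [ 0.52820504 -0.04517096]
rail yaw 1.7231443401633324
rail yaw 1.7338585674037217
knob mask [0.49524502 0.20391041] 223
knob scene [0.4917358  0.20450934] 156 380.35897435897436 206.76282051282053
```

```bash
python3 -m handwheel '[{"z":40,"jaw":0},{"x":10,"y":-25,"z":80,"rz":-0.12},{"x":30,"y":-65,"z":100,"rz":-0.25},{"x":50,"y":-105,"z":110,"rz":-0.38},{"x":70,"y":-150,"z":110,"rz":-0.5}]' 40
python3 -m handwheel '[{"x":18,"y":-44,"rz":-0.12},{"x":36,"y":-88,"rz":-0.24},{"x":54,"y":-132,"rz":-0.36},{"x":72,"y":-176,"rz":-0.48},{"x":90,"y":-220,"rz":-0.52}]'
python3 -m handwheel '[{"x":18,"y":-44},{"x":36,"y":-88},{"x":54,"y":-132},{"x":72,"y":-176},{"x":90,"y":-220}]'
```

```text
schema error: expected keys x, y, z, rx, ry, rz, jaw
schema error: expected keys x, y, z, rx, ry, rz, jaw
schema error: expected keys x, y, z, rx, ry, rz, jaw
```

```bash
python3 -m handwheel '[{"x":0,"y":0,"z":40,"rx":0,"ry":0,"rz":0,"jaw":0},{"x":10,"y":-25,"z":80,"rx":0,"ry":0,"rz":-0.12,"jaw":0},{"x":30,"y":-65,"z":100,"rx":0,"ry":0,"rz":-0.25,"jaw":0},{"x":50,"y":-105,"z":110,"rx":0,"ry":0,"rz":-0.38,"jaw":0},{"x":70,"y":-150,"z":110,"rx":0,"ry":0,"rz":-0.5,"jaw":0}]' 40
python3 -m handwheel '[{"x":18,"y":-44,"z":0,"rx":0,"ry":0,"rz":-0.12,"jaw":0},{"x":36,"y":-88,"z":0,"rx":0,"ry":0,"rz":-0.24,"jaw":0},{"x":54,"y":-132,"z":0,"rx":0,"ry":0,"rz":-0.36,"jaw":0},{"x":72,"y":-176,"z":0,"rx":0,"ry":0,"rz":-0.48,"jaw":0},{"x":90,"y":-220,"z":0,"rx":0,"ry":0,"rz":-0.52,"jaw":0}]'
python3 -m handwheel '[{"x":18,"y":-44,"z":0,"rx":0,"ry":0,"rz":0,"jaw":0},{"x":36,"y":-88,"z":0,"rx":0,"ry":0,"rz":0,"jaw":0},{"x":54,"y":-132,"z":0,"rx":0,"ry":0,"rz":0,"jaw":0},{"x":72,"y":-176,"z":0,"rx":0,"ry":0,"rz":0,"jaw":0},{"x":90,"y":-220,"z":0,"rx":0,"ry":0,"rz":0,"jaw":0}]'
```

```text
time: 1.2
tcp_pos: [0.3107, 0.4268, 0.3115]
orientation: [0.434, 0.901, 0.002, 0.0]
ft_force: [1.2, 0.3, -0.5]
gripper_width: 0.0427
finger_force: 0.0
time: 1.7
tcp_pos: [0.4002, 0.2053, 0.3099]
orientation: [0.651, 0.759, 0.001, -0.0]
ft_force: [-0.1, -0.1, -0.9]
gripper_width: 0.0426
finger_force: 0.0
time: 2.2
tcp_pos: [0.4902, -0.0147, 0.3101]
orientation: [0.649, 0.76, 0.001, 0.0]
ft_force: [0.6, 1.0, 0.9]
gripper_width: 0.0426
finger_force: 0.0
```

```bash
python3 -m handwheel '[{"x":20,"y":-45,"z":0,"rx":0,"ry":0,"rz":0,"jaw":0},{"x":40,"y":-90,"z":-5,"rx":0,"ry":0,"rz":0,"jaw":0},{"x":61,"y":-135,"z":-10,"rx":0,"ry":0,"rz":0,"jaw":0},{"x":61,"y":-140,"z":-55,"rx":0,"ry":0,"rz":0,"jaw":0},{"x":61,"y":-140,"z":-100,"rx":0,"ry":0,"rz":0,"jaw":0}]'
python3 -m handwheel '[{"x":0,"y":0,"z":-45,"rx":0,"ry":0,"rz":0,"jaw":0},{"x":0,"y":0,"z":-90,"rx":0,"ry":0,"rz":0,"jaw":0},{"x":0,"y":0,"z":-135,"rx":0,"ry":0,"rz":0,"jaw":0},{"x":0,"y":0,"z":-175,"rx":0,"ry":0,"rz":0,"jaw":0},{"x":0,"y":0,"z":-193,"rx":0,"ry":0,"rz":0,"jaw":0}]'
python3 - <<'E'
from h import *
c=cams.camera('top'); a=c['img'][180:300,230:430]; cv2.imwrite('pics/b.png',cv2.resize(a[...,::-1],None,fx=4,fy=4,interpolation=cv2.INTER_CUBIC))
E
```

```text
time: 2.7
tcp_pos: [0.5515, -0.1559, 0.2092]
orientation: [0.651, 0.759, 0.0, 0.002]
ft_force: [0.5, 1.5, -0.4]
gripper_width: 0.0426
finger_force: 0.0
time: 3.2
tcp_pos: [0.5486, -0.152, 0.013]
orientation: [0.649, 0.76, -0.001, -0.002]
ft_force: [-0.7, -0.3, -0.8]
gripper_width: 0.0426
finger_force: 0.0
```

View pics/b.png

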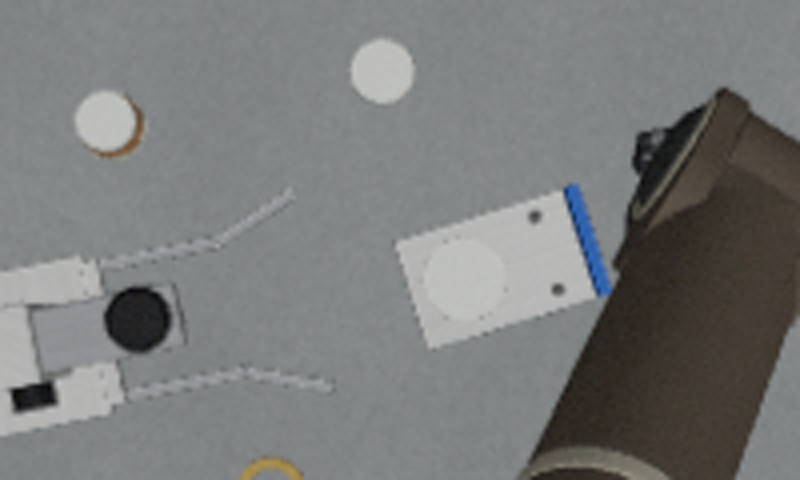

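The carriage is untouched (lid at crop (465,278)) and the gripper stands behind the blue wall. Next I push along the dock axis.

```bash
python3 -m handwheel '[{"x":-2,"y":10,"z":0,"rx":0,"ry":0,"rz":0,"jaw":0},{"x":-3,"y":20,"z":0,"rx":0,"ry":0,"rz":0,"jaw":0},{"x":-5,"y":30,"z":0,"rx":0,"ry":0,"rz":0,"jaw":0},{"x":-6,"y":40,"z":0,"rx":0,"ry":0,"rz":0,"jaw":0},{"x":-8,"y":50,"z":0,"rx":0,"ry":0,"rz":0,"jaw":0}]'
python3 -m handwheel '[{"x":-1,"y":7,"z":0,"rx":0,"ry":0,"rz":0,"jaw":0},{"x":-2,"y":14,"z":0,"rx":0,"ry":0,"rz":0,"jaw":0},{"x":-3,"y":20,"z":0,"rx":0,"ry":0,"rz":0,"jaw":0}]'
cat > m.py <<'E'
from h import *
import sys
c=cams.camera('top'); O=np.array([.4953,.2042]); d=np.array([np.cos(1.727),np.sin(1.727)]); n=np.array([-d[1],d[0]])
t=np.array(r.observe()['tcp_pos'])[:2]-O; print('tcp dock',t@d,t@n)
a=c['img'][180:300,230:430]; cv2.imwrite('pics/'+sys.argv[1],cv2.resize(a[...,::-1],None,fx=4,fy=4,interpolation=cv2.INTER_CUBIC))
# carriage's bright top + lid
m=cams.cut_out(c,'carriage')
if m:
    k=m[0]['mask'].astype(np.uint8); print(m[0]['score'],cv2.minAreaRect(cv2.findNonZero(k)))
E
python3 m.py c.png
```

```text
time: 3.75
tcp_pos: [0.5434, -0.1014, 0.0175]
orientation: [0.649, 0.761, 0.001, 0.001]
ft_force: [0.7, 0.2, 0.7]
gripper_width: 0.0425
finger_force: 0.0
time: 4.05
tcp_pos: [0.5398, -0.0822, 0.0167]
orientation: [0.649, 0.76, 0.0, 0.0]
ft_force: [-0.2, -0.3, 1.6]
gripper_width: 0.0426
finger_force: 0.0
tcp dock -0.28875682202146485 0.0006147433936220924
0.83 ((346.6698303222656, 249.0943603515625), (29.39515495300293, 31.180845260620117), 74.05460357666016)
```

View pics/c.png

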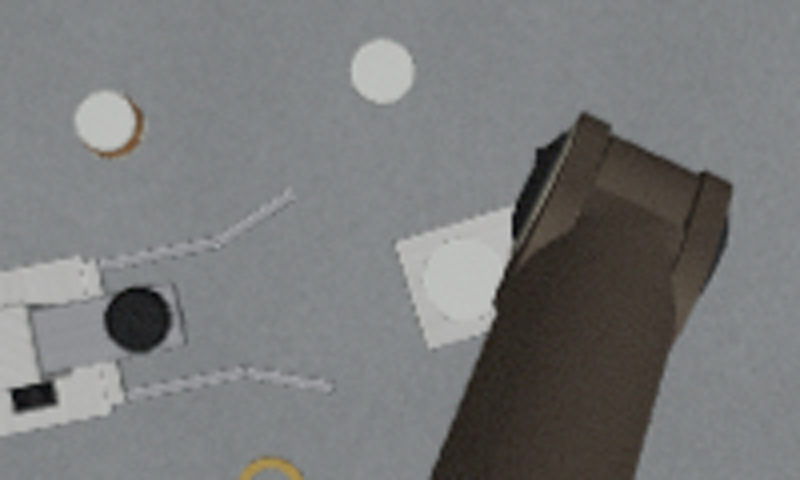

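```bash
python3 - <<'E'
from h import *
c=cams.camera('scene'); a=c['img'][150:300,220:420]; cv2.imwrite('pics/d.png',cv2.resize(a[...,::-1],None,fx=4,fy=4,interpolation=cv2.INTER_CUBIC))
print(r.observe()['ft_force'],r.observe()['tcp_pos'])
E
```

```text
[ 0.27689201  0.05987721 -0.21372242] [ 0.53981728 -0.08254755  0.01659104]
```

View pics/d.png

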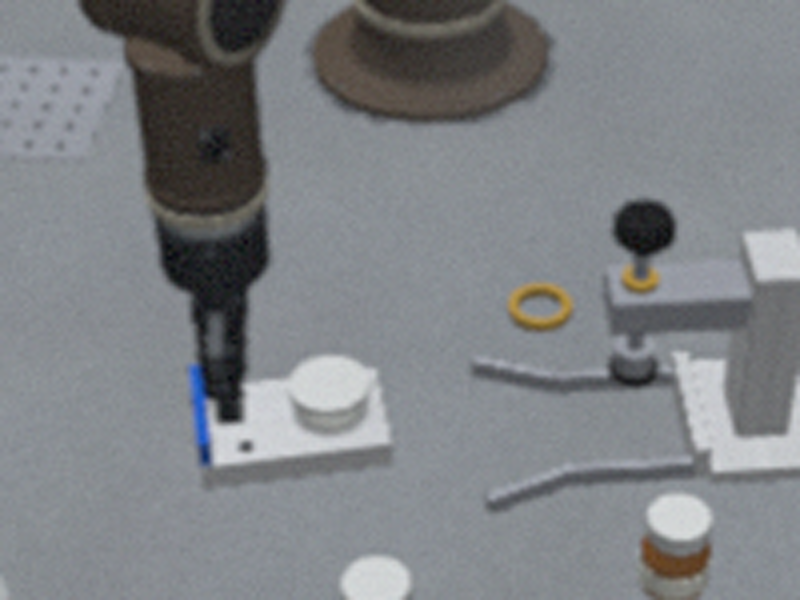

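```bash
python3 - <<'E'
from h import *
c=cams.camera('scene'); K=np.array([[c['fx'],0,c['cx']],[0,c['fy'],c['cy']],[0,0,1.]])
Rm=R.from_quat(c['orientation']).inv()
def pr(p):
    return (cv2.projectPoints(np.array([Rm.apply(np.array(p)-c['eye'])]),np.zeros(3),np.zeros(3),K,np.array([c['k1'],0,0,0,0.]))[0][0,0])
t=np.array(r.observe()['tcp_pos'])
for dz in (0,.02,.04,.06): print(dz,(pr(t+[0,0,dz])-[220,150])*4)
print('wall top',[(pr(p)-[220,150])*4 for p in ([.5866,-.0995,.048],[.5077,-.1218,.048])])
print('knob',(pr([.4953,.2042,.205])-[220,150])*4)
for p in ([223/1,398],[230,418]):
  for z in (.0,.024,.05): print(p,z,at(c,(p[0]/4+220,p[1]/4+150),z))
E
```

```text
0 [233.89311984 429.87434396]
0.02 [231.53450332 410.34440424]
0.04 [229.13400984 390.41871036]
0.06 [226.69073674 370.08679614]
wall top [array([194.659183  , 442.60044894]), array([187.28195976, 365.69358308])]
knob [642.08683481 213.94511741]
[223.0, 398] 0.0 [ 0.48993651 -0.10271685]
[223.0, 398] 0.024 [ 0.51462356 -0.09557754]
[223.0, 398] 0.05 [ 0.54136786 -0.08784329]
[230, 418] 0.0 [ 0.51103918 -0.09309937]
[230, 418] 0.024 [ 0.53520453 -0.08619782]
[230, 418] 0.05 [ 0.56138367 -0.07872115]
```

The scene picture shows the fingers above the slab, in front of the blue wall (tips at crop (230,418), about z≈0.05). They passed over the wall without touching it, so the tips are higher than the reported z implies. I'll lift, back off, and find the bench by touch.

```bash
python3 -m handwheel '[{"x":0,"y":0,"z":40,"rx":0,"ry":0,"rz":0,"jaw":0},{"x":6,"y":-40,"z":40,"rx":0,"ry":0,"rz":0,"jaw":0},{"x":12,"y":-80,"z":40,"rx":0,"ry":0,"rz":0,"jaw":0},{"x":12,"y":-80,"z":20,"rx":0,"ry":0,"rz":0,"jaw":0},{"x":12,"y":-80,"z":0,"rx":0,"ry":0,"rz":0,"jaw":0}]'
python3 - <<'E'
from h import *
for n,(y,x) in dict(scene=(150,220),top=(180,230)).items():
    c=cams.camera(n); a=c['img'][y:y+150,x:x+200][...,::-1]
    b=cv2.resize(a,None,fx=2,fy=2,interpolation=cv2.INTER_CUBIC); A=b if n=='scene' else np.hstack([A,b])
cv2.imwrite('pics/e.png',A)
E
```

```text
time: 4.75
tcp_pos: [0.5522, -0.1656, 0.0168]
orientation: [0.651, 0.759, 0.0, 0.001]
ft_force: [1.8, 1.1, -0.8]
gripper_width: 0.0427
finger_force: 0.0
```

View pics/e.png

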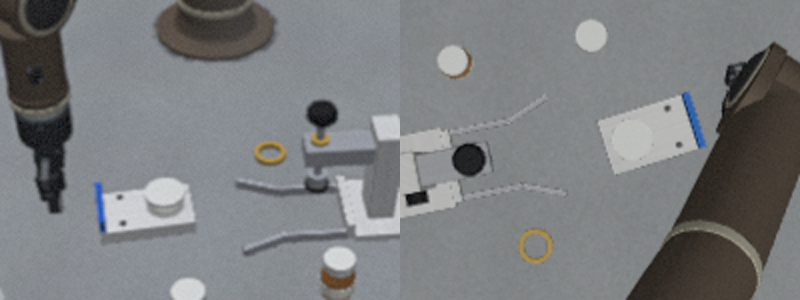

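The carriage hasn't moved, and the fingers are behind the wall and above the bench. I'll lower carefully.

```bash
python3 -m handwheel '[{"x":0,"y":0,"z":-4,"rx":0,"ry":0,"rz":0,"jaw":0},{"x":0,"y":0,"z":-8,"rx":0,"ry":0,"rz":0,"jaw":0},{"x":0,"y":0,"z":-12,"rx":0,"ry":0,"rz":0,"jaw":0}]'
python3 -m handwheel '[{"x":0,"y":0,"z":-3,"rx":0,"ry":0,"rz":0,"jaw":0},{"x":0,"y":0,"z":-5,"rx":0,"ry":0,"rz":0,"jaw":0}]' | grep -E 'tcp|ft'
```

```text
time: 5.15
tcp_pos: [0.5524, -0.1628, 0.0051]
orientation: [0.649, 0.761, 0.0, 0.001]
ft_force: [0.6, -0.1, 1.4]
gripper_width: 0.0429
finger_force: 0.0
tcp_pos: [0.5519, -0.1627, -0.0004]
ft_force: [0.7, -1.5, -0.6]
```

```bash
for i in 1; do python3 -m handwheel '[{"x":0,"y":0,"z":-3,"rx":0,"ry":0,"rz":0,"jaw":0},{"x":0,"y":0,"z":-6,"rx":0,"ry":0,"rz":0,"jaw":0}]' | grep -E 'tcp|ft'; done
python3 - <<'E'
from h import *
for n,(y,x) in dict(scene=(170,220),).items():
    c=cams.camera(n); a=c['img'][y:y+100,x:x+120][...,::-1]
    cv2.imwrite('pics/f.png',cv2.resize(a,None,fx=6,fy=6,interpolation=cv2.INTER_CUBIC))
    K=np.array([[c['fx'],0,c['cx']],[0,c['fy'],c['cy']],[0,0,1.]])
    Rm=R.from_quat(c['orientation']).inv()
    t=np.array([.552,-.163,0])
    for s in (-.03,.03):
      for z in (0,.02,.04):
        p=t+np.array([.988*s,.155*s,z]); print(s,z,(cv2.projectPoints(np.array([Rm.apply(p-c['eye'])]),np.zeros(3),np.zeros(3),K,np.array([c['k1'],0,0,0,0.]))[0][0,0]-[220,170])*6)
E
```

```text
tcp_pos: [0.5519, -0.1628, -0.0065]
ft_force: [0.0, 0.7, -0.5]
-0.03 0 [195.77806947 512.14591557]
-0.03 0.02 [190.82800003 483.44429805]
-0.03 0.04 [185.79336045 454.17755989]
0.03 0 [186.22724979 597.73109589]
0.03 0.02 [180.98296322 568.96158171]
0.03 0.04 [175.64452423 539.60017827]
```

View pics/f.png

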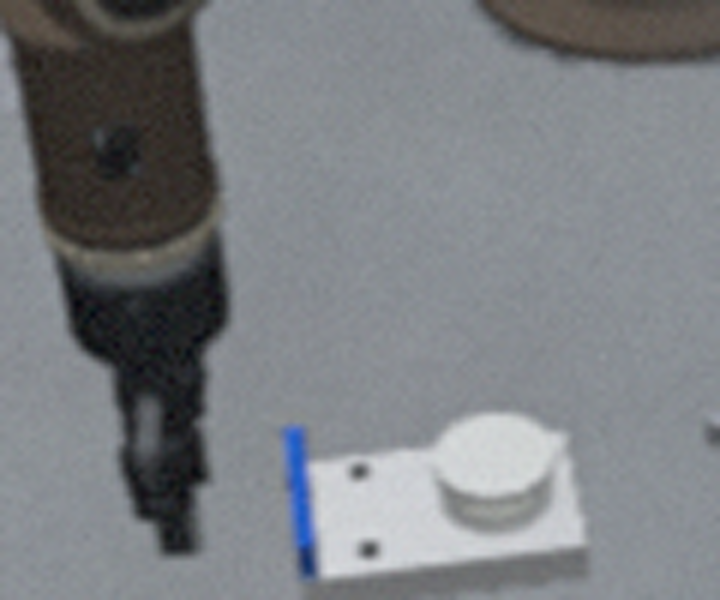

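Fingertips are at crop (180,552), so about 30 mm above the bench while the reported TCP z is −6 mm. The z reading has an offset of about 30 mm, while x and y agree. I'll lower another 15 mm.

```bash
python3 -m handwheel '[{"x":0,"y":0,"z":-5,"rx":0,"ry":0,"rz":0,"jaw":0},{"x":0,"y":0,"z":-10,"rx":0,"ry":0,"rz":0,"jaw":0},{"x":0,"y":0,"z":-15,"rx":0,"ry":0,"rz":0,"jaw":0}]' | grep -E 'tcp|ft'
python3 -m handwheel '[{"x":-2,"y":12,"z":0,"rx":0,"ry":0,"rz":0,"jaw":0},{"x":-4,"y":24,"z":0,"rx":0,"ry":0,"rz":0,"jaw":0},{"x":-5,"y":34,"z":0,"rx":0,"ry":0,"rz":0,"jaw":0},{"x":-6,"y":42,"z":0,"rx":0,"ry":0,"rz":0,"jaw":0},{"x":-8,"y":50,"z":0,"rx":0,"ry":0,"rz":0,"jaw":0}]' | grep -E 'tcp|ft'
```

```text
tcp_pos: [0.5518, -0.1628, -0.0219]
ft_force: [0.5, -0.1, 0.5]
tcp_pos: [0.5439, -0.1123, -0.0212]
ft_force: [-0.2, -2.6, -1.1]
```

```bash
python3 -m handwheel '[{"x":-1,"y":8,"z":0,"rx":0,"ry":0,"rz":0,"jaw":0},{"x":-2,"y":16,"z":0,"rx":0,"ry":0,"rz":0,"jaw":0},{"x":-4,"y":24,"z":0,"rx":0,"ry":0,"rz":0,"jaw":0},{"x":-5,"y":32,"z":0,"rx":0,"ry":0,"rz":0,"jaw":0},{"x":-6,"y":40,"z":0,"rx":0,"ry":0,"rz":0,"jaw":0}]' | grep -E 'tcp|ft'
cat > m.py <<'E'
from h import *
O=np.array([.4953,.2042]); d=np.array([np.cos(1.727),np.sin(1.727)]); n=np.array([-d[1],d[0]])
D=lambda p: np.round(1000*np.array([(p-O)@d,(p-O)@n]),1)
t=np.array(r.observe()['tcp_pos']); print('tcp dock',D(t[:2]),t[2])
c=cams.camera('top')
# bright pixels (slab & lid, not bench/arm) near the carriage
e=np.round(t[:2]+.09*d,3)
for m in cams.cut_out(c,'carriage')[:1]:
    k=m['mask'].astype(np.uint8); ct=max(cv2.findContours(k,0,cv2.CHAIN_APPROX_NONE)[0],key=cv2.contourArea)
    q=cv2.approxPolyDP(cv2.convexHull(ct),2,True)[:,0]; print(round(m['score'],2),'poly',[list(D(at(c,p,.024))) for p in q])
    P=np.array([D(at(c,p[0],.024)) for p in ct])
    # front edge: foremost points in the middle third
    mid=np.median(P[:,1]); y0,y1=P[:,1].min(),P[:,1].max()
    bins=np.linspace(y0+12,y1-12,12); fx=[P[abs(P[:,1]-b)<4][:,0].max() for b in bins if (abs(P[:,1]-b)<4).any()]
    print('y range',y0,y1,'front x',np.median(fx),'slope',np.polyfit(bins[:len(fx)],fx,1)[0])
for nm in ('top','scene'):
    C=c if nm=='top' else cams.camera('scene')
    for m in cams.find_in(C,'cup')[:2]: print(nm,'cup',round(m['score'],2),np.round(m['box'],1))
for m in cams.cut_out(C,'cup')[:1]:
    v,u=np.nonzero(m['mask']); print('scene cup centre ~',D(at(C,(u.mean(),v.mean()),.045)),len(u))
E
python3 m.py
```

```text
tcp_pos: [0.5379, -0.0724, -0.0213]
ft_force: [0.7, -3.6, -0.4]
tcp dock [-279.9    0.9] -0.02130150791156879
0.73 poly [[np.float64(-254.3), np.float64(-42.3)], [np.float64(-243.8), np.float64(-2.3)], [np.float64(-218.4), np.float64(38.0)], [np.float64(-132.4), np.float64(34.3)], [np.float64(-137.4), np.float64(-42.6)]]
y range -45.3 40.1 front x -132.25 slope -0.0006264094211980507
top cup 0.71 [311.  228.2 352.8 267.8]
scene cup 0.61 [284.8 240.9 334.  274.4]
scene cup centre ~ [-198.9  -30.9] 1264
```

```bash
python3 -m handwheel '[{"x":-2,"y":8,"z":0,"rx":0,"ry":0,"rz":0,"jaw":0},{"x":-4,"y":16,"z":0,"rx":0,"ry":0,"rz":0,"jaw":0},{"x":-6,"y":24,"z":0,"rx":0,"ry":0,"rz":0,"jaw":0},{"x":-7,"y":32,"z":0,"rx":0,"ry":0,"rz":0,"jaw":0},{"x":-8,"y":40,"z":0,"rx":0,"ry":0,"rz":0,"jaw":0}]' | grep -E 'tcp|ft'
python3 -m handwheel '[{"x":-1,"y":8,"z":0,"rx":0,"ry":0,"rz":0,"jaw":0},{"x":-3,"y":16,"z":0,"rx":0,"ry":0,"rz":0,"jaw":0},{"x":-4,"y":22,"z":0,"rx":0,"ry":0,"rz":0,"jaw":0},{"x":-5,"y":28,"z":0,"rx":0,"ry":0,"rz":0,"jaw":0}]' | grep -E 'tcp|ft'
python3 m.py
```

```text
tcp_pos: [0.5299, -0.0324, -0.0212]
ft_force: [1.0, -4.7, 2.5]
tcp_pos: [0.5249, -0.0044, -0.0213]
ft_force: [1.1, -5.7, 2.4]
tcp dock [-210.7    3.2] -0.021269659594407242
0.69 poly [[np.float64(9.6), np.float64(-24.5)], [np.float64(-3.2), np.float64(4.8)], [np.float64(11.5), np.float64(20.0)], [np.float64(28.8), np.float64(16.9)], [np.float64(42.1), np.float64(-9.5)], [np.float64(27.5), np.float64(-24.7)]]
y range -26.6 20.0 front x 41.3 slope -0.03539823008849336
top cup 0.69 [286.8 234.9 324.5 271.3]
top cup 0.15 [255.9 254.6 277.8 269.8]
scene cup 0.56 [309.4 241.9 357.  266.8]
scene cup 0.37 [347.9 222.5 361.6 232.8]
scene cup centre ~ [-130.   -31.8] 1207
```

```bash
python3 -m handwheel '[{"x":-1,"y":6,"z":0,"rx":0,"ry":0,"rz":0,"jaw":0},{"x":-2,"y":12,"z":0,"rx":0,"ry":0,"rz":0,"jaw":0},{"x":-3,"y":18,"z":0,"rx":0,"ry":0,"rz":0,"jaw":0},{"x":-4,"y":24,"z":0,"rx":0,"ry":0,"rz":0,"jaw":0},{"x":-5,"y":30,"z":0,"rx":0,"ry":0,"rz":0,"jaw":0}]' | grep -E 'tcp|ft'
python3 -m handwheel '[{"x":-1,"y":6,"z":0,"rx":0,"ry":0,"rz":0,"jaw":0},{"x":-2,"y":12,"z":0,"rx":0,"ry":0,"rz":0,"jaw":0},{"x":-3,"y":18,"z":0,"rx":0,"ry":0,"rz":0,"jaw":0},{"x":-4,"y":24,"z":0,"rx":0,"ry":0,"rz":0,"jaw":0},{"x":-5,"y":30,"z":0,"rx":0,"ry":0,"rz":0,"jaw":0}]' | grep -E 'tcp|ft'
python3 - <<'E'
from h import *
for n,(y,x) in dict(scene=(160,240),top=(180,200)).items():
    c=cams.camera(n); a=c['img'][y:y+150,x:x+200][...,::-1]
    b=cv2.resize(a,None,fx=2,fy=2,interpolation=cv2.INTER_CUBIC); A=b if n=='scene' else np.hstack([A,b])
cv2.imwrite('pics/g.png',A)
E
```

```text
tcp_pos: [0.5195, 0.0259, -0.0215]
ft_force: [0.6, -3.4, -2.6]
tcp_pos: [0.5147, 0.0557, -0.0214]
ft_force: [0.6, -2.7, -2.7]
```

View pics/g.png

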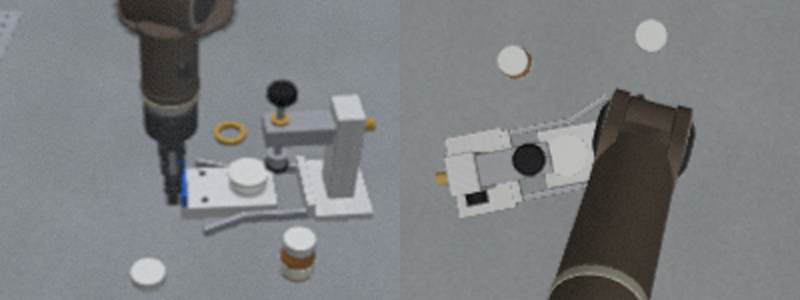

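The carriage is between the rails, square to them, with about 40 mm to go. I'll continue and slow down towards the stop.

```bash
python3 -m handwheel '[{"x":-1,"y":6,"z":0,"rx":0,"ry":0,"rz":0,"jaw":0},{"x":-2,"y":12,"z":0,"rx":0,"ry":0,"rz":0,"jaw":0},{"x":-3,"y":18,"z":0,"rx":0,"ry":0,"rz":0,"jaw":0},{"x":-4,"y":24,"z":0,"rx":0,"ry":0,"rz":0,"jaw":0},{"x":-5,"y":30,"z":0,"rx":0,"ry":0,"rz":0,"jaw":0}]' | grep -E 'tcp|ft'
python3 -m handwheel '[{"x":0,"y":2,"z":0,"rx":0,"ry":0,"rz":0,"jaw":0},{"x":-1,"y":4,"z":0,"rx":0,"ry":0,"rz":0,"jaw":0}]' | grep -E 'tcp|ft'
python3 -m handwheel '[{"x":0,"y":2,"z":0,"rx":0,"ry":0,"rz":0,"jaw":0}]' | grep -E 'tcp|ft'
```

```text
tcp_pos: [0.51, 0.0853, -0.0212]
ft_force: [0.8, -5.7, 2.1]
tcp_pos: [0.5091, 0.0894, -0.0213]
ft_force: [1.4, -3.7, 2.3]
tcp_pos: [0.5089, 0.091, -0.0213]
ft_force: [-0.4, -4.7, 4.0]
```

```bash
for i in 1; do python3 -m handwheel '[{"x":0,"y":2,"z":0,"rx":0,"ry":0,"rz":0,"jaw":0}]' | grep -E 'tcp|ft'; python3 -m handwheel '[{"x":0,"y":2,"z":0,"rx":0,"ry":0,"rz":0,"jaw":0}]' | grep -E 'tcp|ft'; python3 -m handwheel '[{"x":-1,"y":2,"z":0,"rx":0,"ry":0,"rz":0,"jaw":0}]' | grep -E 'tcp|ft'; done
```

```text
tcp_pos: [0.5088, 0.0928, -0.0213]
ft_force: [0.3, -5.6, 3.3]
tcp_pos: [0.5087, 0.0947, -0.0213]
ft_force: [0.1, -5.7, 3.1]
tcp_pos: [0.5088, 0.0952, -0.0212]
ft_force: [4.6, -15.1, 0.9]
```

```bash
python3 -m handwheel '[{"x":0,"y":1,"z":0,"rx":0,"ry":0,"rz":0,"jaw":0},{"x":0,"y":1,"z":0,"rx":0,"ry":0,"rz":0,"jaw":0}]' | grep -E 'time|tcp|ft'
python3 - <<'E'
from m import *
c=cams.camera('scene')
for m in cams.cut_out(c,'knob')[:1]:
    v,u=np.nonzero(m['mask']); print('knob',u.mean(),v.mean(),u.min(),u.max(),v.min(),v.max())
E
```

```text
time: 10.8
tcp_pos: [0.5088, 0.0951, -0.0213]
ft_force: [2.9, -12.4, 2.1]
tcp dock [-109.9    3.6] -0.021262499070322786
0.57 poly [[np.float64(-29.3), np.float64(-41.3)], [np.float64(-15.4), np.float64(36.8)], [np.float64(32.9), np.float64(40.0)], [np.float64(34.1), np.float64(-37.9)]]
y range -42.9 43.4 front x -10.25 slope 0.17156439066551413
top cup 0.8 [254.9 243.1 280.7 276.7]
scene cup 0.75 [343.4 241.5 390.9 270.5]
scene cup centre ~ [-35.4 -31.2] 1025
knob 380.8529411764706 206.5235294117647 374 388 200 213
```

Home: force rose to 12–15 N and the motion stalled at dock x ≈ −110 (fingers half 11 mm wide), as expected. I'll back off, rise, shut the fingers and go above the knob.

```bash
python3 -m handwheel '[{"x":3,"y":-20,"z":0,"rx":0,"ry":0,"rz":0,"jaw":0},{"x":6,"y":-40,"z":0,"rx":0,"ry":0,"rz":0,"jaw":0},{"x":7,"y":-45,"z":45,"rx":0,"ry":0,"rz":0,"jaw":0},{"x":7,"y":-45,"z":92,"rx":0,"ry":0,"rz":0,"jaw":0.5},{"x":7,"y":-45,"z":140,"rx":0,"ry":0,"rz":0,"jaw":1}]' 40| grep -E 'tcp|ft'
python3 -m handwheel '[{"x":0,"y":0,"z":45,"rx":0,"ry":0,"rz":0,"jaw":1},{"x":0,"y":0,"z":90,"rx":0,"ry":0,"rz":0,"jaw":1},{"x":0,"y":0,"z":120,"rx":0,"ry":0,"rz":0,"jaw":1},{"x":0,"y":0,"z":120,"rx":0,"ry":0,"rz":0,"jaw":1}]' | grep -E 'tcp|ft|wid'
python3 -m handwheel '[{"x":-5,"y":35,"z":0,"rx":0,"ry":0,"rz":0,"jaw":1},{"x":-10,"y":75,"z":0,"rx":0,"ry":0,"rz":0,"jaw":1},{"x":-15,"y":115,"z":0,"rx":0,"ry":0,"rz":0,"jaw":1},{"x":-21,"y":153,"z":0,"rx":0,"ry":0,"rz":0,"jaw":1},{"x":-21,"y":153,"z":0,"rx":0,"ry":0,"rz":0,"jaw":1}]' | grep -E 'tcp|ft|wid'
```

```text
tcp_pos: [0.5137, 0.0537, 0.1196]
ft_force: [1.9, 1.4, -0.4]
tcp_pos: [0.5167, 0.0546, 0.2425]
ft_force: [0.7, -0.2, 0.0]
gripper_width: 0.0003
tcp_pos: [0.4909, 0.2133, 0.2368]
ft_force: [0.0, -0.1, 0.1]
gripper_width: -0.0003
```

```bash
python3 -m handwheel '[{"x":0,"y":0,"z":0,"rx":0,"ry":0,"rz":0,"jaw":1},{"x":0,"y":0,"z":0,"rx":0,"ry":0,"rz":0,"jaw":1}]' | grep -E 'tcp|ft'
python3 - <<'E'
from h import *
c=cams.camera('scene'); a=c['img'][150:290,300:500][...,::-1]
cv2.imwrite('pics/i.png',cv2.resize(a,None,fx=4,fy=4,interpolation=cv2.INTER_CUBIC))
K=np.array([[c['fx'],0,c['cx']],[0,c['fy'],c['cy']],[0,0,1.]]); Rm=R.from_quat(c['orientation']).inv()
t=np.array(r.observe()['tcp_pos'])
for z in (0,.02,.03,.04): print(z,(cv2.projectPoints(np.array([Rm.apply(t+[0,0,z]-c['eye'])]),np.zeros(3),np.zeros(3),K,np.array([c['k1'],0,0,0,0.]))[0][0,0]-[300,150])*4)
E
```

```text
tcp_pos: [0.4935, 0.2052, 0.238]
ft_force: [1.0, 0.1, -0.1]
0 [326.22563107 172.90348292]
0.02 [328.11324173 148.34633301]
0.03 [329.06904473 135.87223349]
0.04 [330.03292512 123.26555355]
```

View pics/i.png

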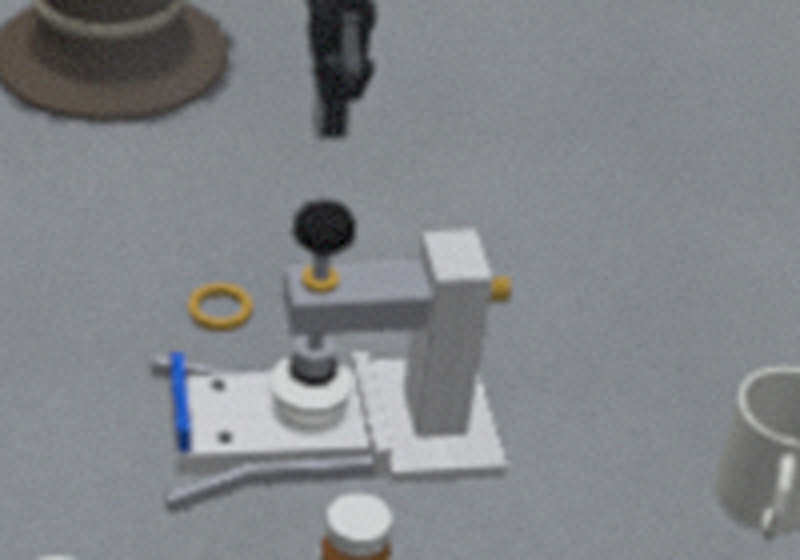

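The carriage is home under the pad, with the lid at crop (313,390). The tool tip at (333,135) is over the knob, about 64 mm above it. I'll descend and find contact by force.

```bash
python3 -m handwheel '[{"x":0,"y":-1,"z":-20,"rx":0,"ry":0,"rz":0,"jaw":1},{"x":0,"y":-1,"z":-40,"rx":0,"ry":0,"rz":0,"jaw":1},{"x":0,"y":-1,"z":-50,"rx":0,"ry":0,"rz":0,"jaw":1},{"x":0,"y":-1,"z":-55,"rx":0,"ry":0,"rz":0,"jaw":1},{"x":0,"y":-1,"z":-55,"rx":0,"ry":0,"rz":0,"jaw":1}]' | grep -E 'tcp|ft'
for i in 1; do R='grep -E tcp|ft'; python3 -m handwheel '[{"x":0,"y":0,"z":-2,"rx":0,"ry":0,"rz":0,"jaw":1}]' | $R;  python3 -m handwheel '[{"x":0,"y":0,"z":-2,"rx":0,"ry":0,"rz":0,"jaw":1}]' | $R;  python3 -m handwheel '[{"x":0,"y":0,"z":-2,"rx":0,"ry":0,"rz":0,"jaw":1}]' | $R;  python3 -m handwheel '[{"x":0,"y":0,"z":-2,"rx":0,"ry":0,"rz":0,"jaw":1}]' | $R;  python3 -m handwheel '[{"x":0,"y":0,"z":-2,"rx":0,"ry":0,"rz":0,"jaw":1}]' | $R; done
```

```text
tcp_pos: [0.4938, 0.2046, 0.1834]
ft_force: [-0.3, 0.2, -1.1]
tcp_pos: [0.4945, 0.2051, 0.1824]
ft_force: [-1.0, -1.3, 1.3]
tcp_pos: [0.4943, 0.2053, 0.1802]
ft_force: [-0.6, 0.3, -0.0]
tcp_pos: [0.4941, 0.2054, 0.1779]
ft_force: [0.2, 0.7, -0.0]
tcp_pos: [0.4939, 0.2053, 0.1757]
ft_force: [-0.1, -0.6, 0.1]
tcp_pos: [0.4938, 0.2052, 0.1735]
ft_force: [0.1, 0.3, 0.0]
```

```bash
R='grep -E tcp|ft'; python3 -m handwheel '[{"x":0,"y":0,"z":-1,"rx":0,"ry":0,"rz":0,"jaw":1},{"x":0,"y":0,"z":-1,"rx":0,"ry":0,"rz":0,"jaw":1}]' | $R;  python3 -m handwheel '[{"x":0,"y":0,"z":-1,"rx":0,"ry":0,"rz":0,"jaw":1},{"x":0,"y":0,"z":-1,"rx":0,"ry":0,"rz":0,"jaw":1}]' | $R;  python3 -m handwheel '[{"x":0,"y":0,"z":-1,"rx":0,"ry":0,"rz":0,"jaw":1},{"x":0,"y":0,"z":-1,"rx":0,"ry":0,"rz":0,"jaw":1}]' | $R;  python3 -m handwheel '[{"x":0,"y":0,"z":-1,"rx":0,"ry":0,"rz":0,"jaw":1},{"x":0,"y":0,"z":-1,"rx":0,"ry":0,"rz":0,"jaw":1}]' | $R;  python3 -m handwheel '[{"x":0,"y":0,"z":-1,"rx":0,"ry":0,"rz":0,"jaw":1},{"x":0,"y":0,"z":-1,"rx":0,"ry":0,"rz":0,"jaw":1}]' | $R
```

```text
tcp_pos: [0.4939, 0.2053, 0.1727]
ft_force: [-0.1, 0.3, 3.5]
tcp_pos: [0.4939, 0.2052, 0.1717]
ft_force: [-1.2, 0.1, 3.2]
tcp_pos: [0.4939, 0.2052, 0.1706]
ft_force: [-1.4, -0.8, 3.9]
tcp_pos: [0.4939, 0.2052, 0.1695]
ft_force: [-0.7, 0.3, 3.3]
tcp_pos: [0.4939, 0.2052, 0.1685]
ft_force: [-0.6, 0.6, 3.2]
```

Contact came at reported z ≈ 0.1732, so the target is ≈ 0.1552 (about 13 mm more), checked against the ~9 N expected.

```bash
R='grep -E tcp|ft'; python3 -m handwheel '[{"x":0,"y":0,"z":-2,"rx":0,"ry":0,"rz":0,"jaw":1},{"x":0,"y":0,"z":-4,"rx":0,"ry":0,"rz":0,"jaw":1},{"x":0,"y":0,"z":-6,"rx":0,"ry":0,"rz":0,"jaw":1},{"x":0,"y":0,"z":-6,"rx":0,"ry":0,"rz":0,"jaw":1}]' | $R;  python3 -m handwheel '[{"x":0,"y":0,"z":-2,"rx":0,"ry":0,"rz":0,"jaw":1},{"x":0,"y":0,"z":-4,"rx":0,"ry":0,"rz":0,"jaw":1},{"x":0,"y":0,"z":-7,"rx":0,"ry":0,"rz":0,"jaw":1},{"x":0,"y":0,"z":-7,"rx":0,"ry":0,"rz":0,"jaw":1},{"x":0,"y":0,"z":-7,"rx":0,"ry":0,"rz":0,"jaw":1}]' | $R
python3 - <<'E'
from h import *
c=cams.camera('scene')
for n in ('knob','carriage','cup'):
  for m in cams.find_in(c,n)[:1]: print(n,m['score'],np.round(m['box'],1))
for i in range(4): cams.camera('scene'); o=r.observe(); print(o['time'],o['tcp_pos'],o['ft_force'])
E
```

```text
tcp_pos: [0.4939, 0.2052, 0.1625]
ft_force: [-1.2, 0.4, 5.8]
tcp_pos: [0.494, 0.2053, 0.1559]
ft_force: [-2.1, -0.7, 9.3]
carriage 0.63 [338.9 237.6 395.2 266.9]
cup 0.87 [343.7 239.9 392.2 270.5]
16.0 [0.49400104 0.20527896 0.15601769] [-2.36099662  0.20891587  8.84774705]
16.05 [0.49396998 0.20527166 0.15600855] [-1.49674735 -0.57699565  9.27667227]
16.1 [0.49399028 0.205281   0.15603043] [-2.85421509  1.22287932  8.76102141]
16.15 [0.49397283 0.20526876 0.15602365] [-2.47339806 -0.61522893  9.09657496]
```

```bash
python3 -c "
from bench import r
print(r.finish_job())"
```

```text
the job is handed in; nothing more can be done
None
```

I pushed the carriage home against the end stop, then pressed the knob down about 17–18 mm (about 9 N on the wrist sensor) and handed the job in while still holding it, at about 16 s; no verdict came back. The tool height reads about 30 mm low, so my first pass went over the carriage without touching it.

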